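# Uncap the vial and hold the dish chamber open

### The job

I am about to move a sample from the vial into the warm dish chamber and need both hands. Please lift the loose cap off the vial, leaving the vial standing in its block, and seat the cap fully down over the post of the cap stand; only then raise the chamber's lid (it has a bar handle) and finish while still holding the lid steady with your fingers, open at 45 degrees (it falls shut if let go). Leave the weights, tip box and dishes where they are.

Things in the scene. Friction and masses are not known exactly. Their poses are not given: they have to be found in the camera images.
- chamber: bench-top dish chamber: white open-topped box 200 x 240 x 100 mm high (its x, y, z), walls 12 mm, fixed to the bench, with a grey lid. Origin at the centre of its underside, z up; x points from the hinge side to the free (opening) side, roughly away from the robot; y runs along the hinge. Its yaw varies
- lid_hinge (a point): middle of the lid's hinge line, 100 mm above the chamber's origin and 100 mm towards its own -x (the robot's side). The hinge line runs along the chamber's y
- lid_angle (a joint): angle of the lid, rad: 0 shut (level), grows as the free edge rises, stop at 1.40; 45 degrees is 0.785. The lid turns freely about the hinge line on the robot's side: the far edge swings up and back towards the robot. It falls shut from any angle when let go
- lid: the chamber's grey lid, slab 200 x 240 x 12 mm, 0.26 to 0.48 kg with its bar handle. Origin on the middle of the hinge line, at the lid's underside; x along the lid to its free edge, z out of its top face
- lid_bar (a point): the lid's handle: round steel bar, 10 mm diameter, 110 mm long along the chamber's y, on a post at each end; 35 mm free gap under it. Origin mid-bar: 165 mm from the hinge line along the lid (x, to the free edge), 52 mm above the hinge line square to the lid (z; 40 mm above the lid's top face). Lid shut: 152 mm above the bench
- block: aluminium heating block 75 x 75 x 30 mm high, fixed to the bench, with one round well 42 mm wide and 20 mm deep in its middle, holding the vial. Origin at the centre of its underside, z up
- vial: amber glass vial, about 0.12 kg, standing loose in the block's well: body 40 mm diameter and 55 mm high, then a neck 28 mm in diameter and 20 mm high. Origin at the centre of its underside (10 mm above the bench), z up
- cap: loose white round cap, 40 mm outer diameter, 30 mm high, about 25 g, open below (inner diameter 34 mm, inner depth 26 mm), not screwed: it rests with its rim on the vial's shoulder, 65 mm above the bench, over the neck. Origin at the centre of its rim (underside), z up through its closed top
- stand: steel cap stand fixed to the bench: foot disc 72 mm diameter, 6 mm high; pedestal 38 mm diameter up to 30 mm height; on it a tapered post 18 mm high, 26 mm wide at base, 18 mm at top (top at 48 mm). A seated cap covers the post, rim resting on the pedestal 30 mm above the bench. Origin at the centre of its underside, z up. Block and stand may swap places
- weight_a: bystander: loose weight, blue disc 72 mm diameter with a metal grip, 48 mm high. Origin at the centre of its underside
- weight_b: bystander: a second such weight. Origin at the centre of its underside
- tip_box: bystander: loose grey pipette-tip box 80 x 120 mm, 55 mm high with its tips. Origin at the centre of its underside
- dishes: bystander: loose pile of three clear dishes, 80 mm diameter, 37 mm high. Origin at the centre of its underside
There are look-alikes about, which are no part of the job. Several things have the shape of the cap; the one meant has the colours described above.

How it is judged (in metres and radians):
On the way, in this order (a step that is already met when the one before it is completed fails the run):
1. the cap is seated over the stand's post and let go (horizontal distance between cap and stand below 0.008 m and z of cap in the frame of stand between 0.025 and 0.035 m and angle between cap's own z axis and vertical below 0.12 rad and contact force between the fingers and cap below 0.05 N), for 0.3 s.
2. the lid is held by the fingers at 45 degrees (value of joint lid_angle between 0.68 and 0.89 rad and contact force between the fingers and lid above 0.5 N), for 0.3 s.
At the end, for the whole second after the job is handed in: the fingers hold the lid steady at 45 degrees, give or take 6 degrees; the cap sits upright and let go, fully down over the stand's post (rim 25 to 35 mm above the bench, within 8 mm of centre); the vial stands in its well; no bystander moved over 30 mm (all of step 1 and all of step 2 and velocity of joint lid_angle between -0.1 and 0.1 rad/s and angle between vial's own z axis and vertical below 0.12 rad and horizontal distance between vial and block below 0.008 m and z of vial in the frame of block below 0.016 m and distance of each of weight_a, weight_b, tip_box, dishes from where it was at the start of the episode below 0.03 m); the arm keeps its last pose, push and grip.
It fails at once if the lid is raised (over 0.12 rad) before the cap is seated on the stand (value of joint lid_angle above 0.12 rad and not (horizontal distance between cap and stand below 0.008 m and z of cap in the frame of stand between 0.025 and 0.035 m and angle between cap's own z axis and vertical below 0.12 rad)).
It fails at once if a bystander is moved over 30 mm (distance of any of weight_a, weight_b, tip_box, dishes from where it was at the start of the episode above 0.03 m).
It fails at once if the vial is tipped (angle between vial's own z axis and vertical above 0.5 rad).
It also fails if it takes over 64 s, if anything falls off the work surface, if the arm or the gripper's body presses on something with over 40 N, if the wrist force passes 120 N, or if a joint passes its speed limit or range.

### The arm

A 6-joint arm with a two-finger parallel gripper is mounted at the origin on the work surface. World frame = base frame: x ahead of the robot, y to its left, z up, the work surface at z = 0. Lengths are in mm, angles in rad, forces in N, time in s.
With the tool pointing down it reaches from about 300 to 750 mm from the base axis. Payload 8.5 kg.
Tool frame: the origin (TCP) lies on the centre line of the jaws, within the pads' length; the fingertips stand 22 mm ahead of it and the grasp point (between the pads) lies 3 mm ahead of it; z points along the fingers, y is the line along which they close (so a half turn about z gives the same grasp; the last joint's range is limited). The gripper opens to 88 mm and grips with 3 to 60 N. Pads are 18 mm wide; open, the fingers measure 123 mm over their backs; the gripper's body (75 mm by 187 mm) begins 45 mm behind the grasp point.
Start: joints at [1.115, 0.381, 1.297, -0, 1.464, -0.215], TCP at [131.156, 534.115, 221.648] pointing down, gripper open.
Joint ranges: [-3.11, 3.11], [-0.89, 2.33], [0.22, 2.48], [-1.42, 4.56], [0.17, 2.85], [-2.88, 2.88]. Speed limits (rad/s): [2.39, 2.39, 3.14, 3.14, 3.14, 3.14].

### API

Orientations are given as [roll, pitch, yaw] about the fixed x, y, z axes, in that order (R = Rz(yaw) Ry(pitch) Rx(roll)).
In Python, from workcell import arm, viewer, recognise gives the robot as it stands.
- The arm moves only by the tool send_rows, never from a script. Its argument "moves" is one flat list of numbers, 5 for each row, row after row: the shift along the tool's x, y, z in m, then the turn about the tool's z in rad, then the opening, from 0 (shut) to 1 (fully open). In form: [dx, dy, dz, roll, fingers, dx, dy, dz, roll, fingers, ...]. A call has 1 to 12 rows; each row is the pose to reach, as a shift and turn from the pose commanded when the call began, along the tool's axes at that moment; what a row does not reach only later rows make up. A row lasts 1/8 s, in which the tool goes at most 62.5 mm and 10.7 degrees, less where a joint would pass 70% of its speed; a pose out of reach is approached as far as the arm can. A call with a gripper value outside its range is refused whole. The fingers move at their own pace and stop on an object; "squeeze" is the grip in N (left out, the last holds). Time passes only in rows, so rows that repeat a pose let the fingers close. It gives the time, the measured TCP pose, the force, the opening and the grip force at its end, in the units of the state.
- arm.sense(): the state, without advancing time (a new reading comes with each control period).
- viewer.snapshot(name): name is "scene" or "top" or "wrist"; returns a dict with "frame" (480x640x3 uint8, red, green, blue), "intrinsics" (3x3 intrinsics, pixels), "eye" and "attitude" of the camera in the world; the wrist camera has in their place "T_tool_cam" (4x4, takes a point from camera to tool coordinates, whose origin is the TCP and whose axes are the flange's). Camera axes: x right, y down, z forward; pixel columns grow to the right and rows downward; lengths in mm; the calibration is good to about 2 mm. The wrist camera is an equidistant fisheye: a pixel r from the principal point sees the ray r / f radians off the axis. A picture is of the moment at which its call begins: read the wrist's pose just before it. There is no depth.
- arm.close_job(): hands the job in; it is judged then, once.
Trained networks look in a picture, given as the dict that the camera call returned (one of the last four; its "shot" number tells which), for a name from the list of things; names that differ only in an ending like _2 or _b are one class to them, and where a whole thing is asked for, a point or a joint stands for the part that bears it (a point fixed in the world has none). Each returns a list of dicts, best first, with "score" (0 to 1); they miss things now and then, are a little off and sometimes report something else, mostly with a low value. They report only what shows in the picture. A call takes as long as a camera call. They do not tell look-alikes from the thing itself.
- recognise(label, picture): "at" ([x, y, z] in mm, in world coordinates, good to about 4 mm: the middle of the surface that is visible of it).
The state is a dict: "time": time; "joints": joint angles; "joint_vel": joint speeds; "joint_efforts": joint torques, N m; "tool_pos": TCP position; "ee_rot": TCP orientation; "force": force on the tool from outside, world axes, zero at the start; "ft_torque": the same for the moment, N m; "gripper_width": finger opening in mm; "grasp_force": force on a finger pad.
Only numpy, scipy, OpenCV 4.12 (cv2) and the standard library are available. Lean on these libraries where they do the work, as an engineer would, in place of code of your own. Each camera call takes 0.05 s, during which the arm holds its last target. There are 200 camera calls.

## Working session

There is one attempt and no reset: what is moved stays moved. The work goes in short steps, Python scripts to look and compute and a tool call to move; the robot and the scene stay as the last step left them, time stands still between calls to the robot, and variables do not carry over. Pictures are saved under pics/ and viewed, at most 12 in all, crops included, and the job is handed in when it is done.

Besides the shell and the picture viewer there is one more tool, called after ">>>" by a JSON object that holds its "name" and its "arguments", one argument or row to a line. send_rows: Moves the arm, as the interface text tells. Its arguments: {"type":"object","properties":{"moves":{"type":"array","items":{"type":"number"}},"squeeze":{"type":"number"}},"required":["moves"]}

```bash
mkdir -p pics; cat > h.py <<'E'
import numpy as np, cv2
from workcell import arm, viewer, recognise
from scipy.spatial.transform import Rotation as R
def save(s,n): cv2.imwrite(f'pics/{n}.png', s['frame'][:,:,::-1])
E
python3 - <<'E'
from h import *
s=arm.sense(); print({k:np.round(v,3).tolist() for k,v in s.items()})
for n in ("scene","top"):
    p=viewer.snapshot(n); save(p,n+"1"); print(n,p["eye"],p["attitude"],np.array(p["intrinsics"]).tolist())
    for l in ("chamber","lid","lid_bar","block","vial","cap","stand","weight_a","tip_box","dishes"):
        print(l,[(np.round(d["at"]).tolist(),round(d["score"],2)) for d in recognise(l,p)])
a=cv2.imread('pics/scene1.png');b=cv2.imread('pics/top1.png')
E
```

```text
{'time': 0.0, 'joints': [1.115, 0.381, 1.298, 0.0, 1.464, -0.215], 'joint_vel': [-0.001, -0.001, -0.001, -0.0, 0.001, -0.0], 'joint_efforts': [-0.0, -43.793, -22.456, 0.071, 0.035, -0.0], 'tool_pos': [131.021, 533.858, 221.055], 'ee_rot': [-3.14, -0.0, 2.901], 'force': [0.578, -0.449, -0.005], 'ft_torque': [-0.006, -0.059, 0.004], 'grasp_force': 0.0, 'gripper_width': 88.334}
scene [1209.26997724 -376.22709683  623.07347069] [-2.17025494e+00 -1.70647128e-03  1.05067417e+00] [[453.0781403789238, 0.0, 319.2270885762589], [0.0, 453.0781403789238, 241.66261559213987], [0.0, 0.0, 1.0]]
chamber [([589.0, 157.0, 108.0], 0.74), ([692.0, -368.0, 13.0], 0.66), ([547.0, -140.0, 92.0], 0.28)]
lid [([552.0, 197.0, 112.0], 0.76)]
lid_bar [([560.0, 194.0, 112.0], 0.67)]
block [([566.0, -146.0, 29.0], 0.66)]
vial [([381.0, -58.0, 38.0], 0.69), ([554.0, -140.0, 50.0], 0.5)]
cap [([550.0, -237.0, 31.0], 0.67), ([456.0, -167.0, 24.0], 0.62), ([517.0, -49.0, 26.0], 0.61), ([543.0, -138.0, 92.0], 0.6)]
stand [([459.0, -348.0, 7.0], 0.7)]
weight_a [([717.0, -189.0, 14.0], 0.59), ([695.0, -365.0, 13.0], 0.5
[... 258 characters left out ...]
483578, 228.51861901079462], [0.0, 0.0, 1.0]]
chamber [([523.0, 209.0, 109.0], 0.57)]
lid [([530.0, 211.0, 116.0], 0.68)]
lid_bar [([527.0, 209.0, 111.0], 0.88), ([741.0, 16.0, 46.0], 0.49)]
block [([522.0, -132.0, 31.0], 0.61)]
vial [([519.0, -134.0, 47.0], 0.64), ([532.0, 209.0, 113.0], 0.55)]
cap [([530.0, -142.0, 92.0], 0.96), ([502.0, -42.0, 30.0], 0.89), ([444.0, -158.0, 26.0], 0.85), ([537.0, -232.0, 28.0], 0.62)]
stand [([441.0, -342.0, 4.0], 0.67)]
weight_a [([697.0, -174.0, 13.0], 0.67), ([676.0, -360.0, 14.0], 0.64), ([522.0, 205.0, 111.0], 0.47), ([371.0, -49.0, 35.0], 0.4)]
tip_box [([743.0, 17.0, 48.0], 0.72)]
dishes [([370.0, -52.0, 37.0], 0.64), ([519.0, -133.0, 45.0], 0.31)]
```

View pics/scene1.png

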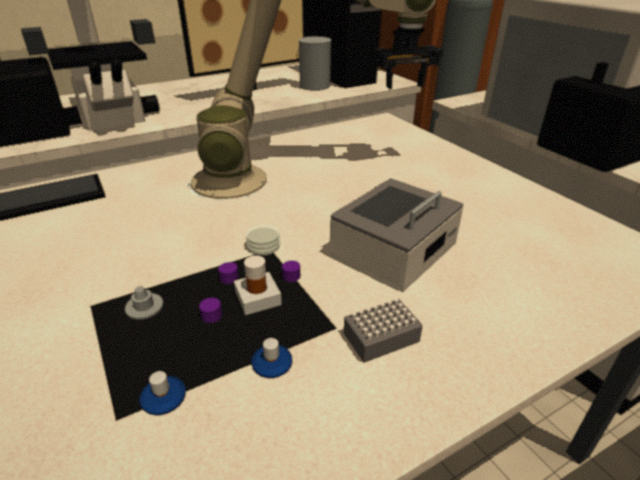

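View pics/top1.png

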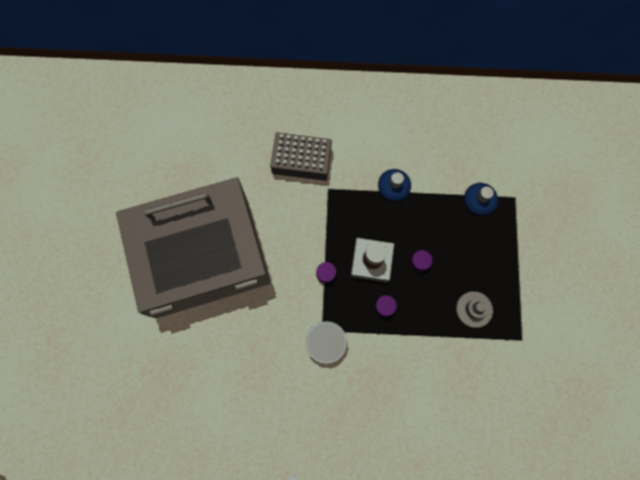

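The scene view shows the white cap on the amber vial at about (255,266), the stand at (143,302) and the lid bar at (425,208). The top view shows the cap at about (375,257), the stand at (475,309) and the bar at (180,206). The purple caps are look-alikes.

```bash
cat >> h.py <<'E'
def bp(p,u,v,z):
    K=np.array(p["intrinsics"]); d=R.from_euler('xyz',p["attitude"]).apply(np.linalg.inv(K)@[u,v,1]); e=np.array(p["eye"])
    return e+d*(z-e[2])/d[2]
def pj(p,X):
    K=np.array(p["intrinsics"]); c=R.from_euler('xyz',p["attitude"]).inv().apply(np.array(X,float)-p["eye"]); q=K@c; return q[:2]/q[2]
E
python3 - <<'E'
from h import *
t=viewer.snapshot("top"); s=viewer.snapshot("scene")
print(bp(t,375,257,95),bp(s,255,262,95)); print(bp(t,475,309,6),bp(s,143,306,6))
print(bp(t,148,212,152),bp(t,210,200,152),bp(s,412,221,152),bp(s,438,197,152))
def crop(p,u,v,w,h): 
    return cv2.resize(p['frame'][v-h//2:v+h//2,u-w//2:u+w//2,::-1],(400,300),interpolation=cv2.INTER_CUBIC)
a=np.vstack([np.hstack([crop(t,375,260,80,60),crop(t,475,309,80,60)]),np.hstack([crop(t,190,245,160,120),crop(s,395,230,160,120)])])
cv2.imwrite('pics/c1.png',a)
E
```

```text
[ 525.35086661 -134.56336615   95.        ] [ 538.15939483 -134.24675647   95.        ]
[ 446.97173112 -346.53757345    6.        ] [ 449.65447103 -345.46294935    6.        ]
[577.08895207 284.06866719 152.        ] [605.15976999 174.18852681 152.        ] [639.37642496 162.33980628 152.        ] [590.0781838  274.35396238 152.        ]
```

View pics/c1.png

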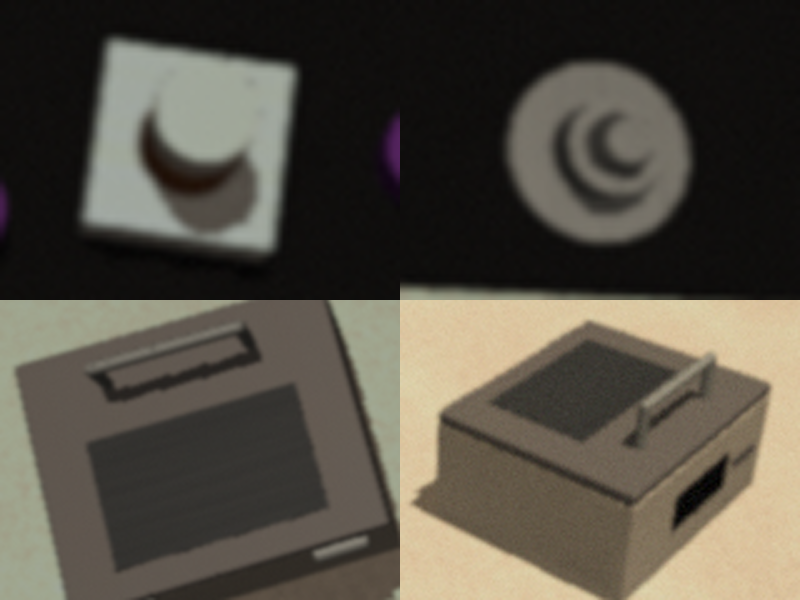

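The crop shows the cap top centre at top pixel (376.4,252.6), the stand foot at (474.6,309.4), the post top at (481,308.2), and the bar ends at (146.8,213) and (207.2,196.2). Next I fit the positions from both views.

```bash
python3 - <<'E'
from h import *
from scipy.optimize import least_squares
t=viewer.snapshot("top"); s=viewer.snapshot("scene")
print('cap',bp(t,376.4,252.6,95),'scene262',[bp(s,255,v,95).round(1) for v in (261,263,265)])
print('stand',bp(t,474.6,309.4,6),bp(t,481,308.2,48))
# white/cap blob & stand in scene
obs=[(t,(146.8,213),(65,55,152)),(t,(207.2,196.2),(65,-55,152)),(s,(411.8,213.2),(65,-55,152)),(s,(439.8,193.2),(65,55,152)),
(s,(463,204),(100,120,112)),(s,(407.8,250),(100,-120,112)),(s,(331.8,214.8),(-100,-120,112)),(s,(391,178.8),(-100,120,112)),
(t,(116.5,212.2),(100,120,112)),(t,(239,180),(100,-120,112)),(t,(265,274),(-100,-120,112)),(t,(139,306),(-100,120,112))]
def f(q):
    r=R.from_euler('z',q[2]); return np.concatenate([pj(c,r.apply(X)+[q[0],q[1],0])-px for c,px,X in obs])
o=least_squares(f,[530,210,-.25],loss='soft_l1'); print(o.x, f(o.x).reshape(-1,2).round(1).tolist())
r=R.from_euler('z',o.x[2]); print('bar',r.apply([65,0,152])+[*o.x[:2],0],'hinge',r.apply([-100,0,100])+[*o.x[:2],0])
x=o.x
a=bp(t,376.4,252.6,95)
c=s['frame'][:,:,::-1].copy();
print('cap in scene', pj(s,a), 'stand', pj(s,bp(t,474.6,309.4,6)))
cv2.imwrite('pics/c2.png',cv2.resize(np.hstack([c[245:305,215:295],c[275:335,103:183]]),(800,300),interpolation=cv2.INTER_CUBIC))
w=viewer.snapshot("wrist"); print({k:np.array(v).round(3).tolist() for k,v in w.items() if k not in('frame',)})
E
```

```text
cap [ 533.94430462 -137.03872903   95.        ] scene262 [array([ 535.2, -133. ,   95. ]), array([ 541.1, -135.5,   95. ]), array([ 547., -138.,   95.])]
stand [ 446.13432206 -345.71395904    6.        ] [ 444.12277249 -345.92658144   48.        ]
[5.35060075e+02 2.12618583e+02 3.35102873e-01] [[0.3, -1.7], [-1.0, -1.3], [-0.1, -0.3], [-1.4, 0.3], [0.5, -0.4], [-0.6, -0.6], [-3.1, -0.1], [-1.0, -1.0], [-0.8, -2.7], [-0.2, -4.4], [1.1, 0.2], [-1.5, 5.6]]
bar [596.44454684 233.99489415 152.        ] hinge [440.62242709 179.73195102 100.        ]
cap in scene [252.81005013 261.29392099] stand [142.48696684 305.00150317]
{'intrinsics': [[371.648, 0.0, 315.657], [0.0, 371.648, 234.722], [0.0, 0.0, 1.0]], 'T_tool_cam': [[-0.0, -0.96, -0.28, 73.13], [1.0, 0.0, -0.001, 0.153], [0.001, -0.28, 0.96, -162.853], [0.0, 0.0, 0.0, 1.0]], 'shot': 7}
```

View pics/c2.png

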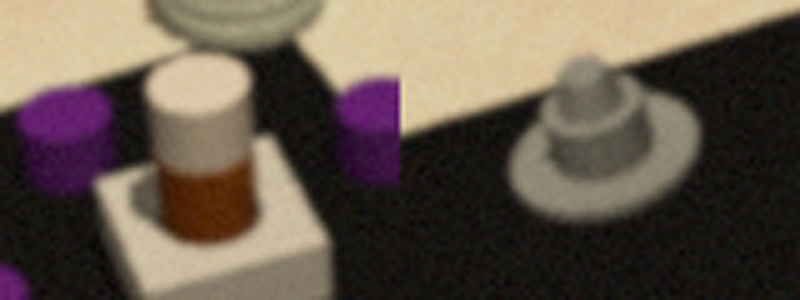

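>>> {"name": "send_rows", "arguments": {
  "moves": [-0.552, -0.554, 0, 0, 1, -0.552, -0.554, 0, 0, 1, -0.552, -0.554, 0, 0, 1, -0.552, -0.554, 0, 0, 1, -0.552, -0.554, 0, 0, 1, -0.552, -0.554, 0, 0, 1, -0.552, -0.554, 0, 0, 1, -0.552, -0.554, 0, 0, 1, -0.552, -0.554, 0, 0, 1, -0.552, -0.554, 0, 0, 1, -0.552, -0.554, 0, 0, 1, -0.552, -0.554, 0, 0, 1],
  "squeeze": 8
}}

```text
time: 2.85
tool_pos: [519.4, -110.2, 221.8]
ee_rot: [3.142, 0.0, 2.9]
force: [1.0, -0.1, 0.9]
gripper_width: 88.4
grasp_force: 0.0
```

>>> {"name": "send_rows", "arguments": {
  "moves": [0, 0, 0, 0, 1, 0, 0, 0, 0, 1]
}}

```text
time: 3.1
tool_pos: [518.2, -107.7, 221.5]
ee_rot: [3.141, -0.001, 2.901]
force: [0.1, 0.6, -0.3]
gripper_width: 88.5
grasp_force: 0.0
```

```bash
cat >> h.py <<'E'
def wray(w,st,u,v):
    K=np.array(w["intrinsics"]); x=(u-K[0,2])/K[0,0]; y=(v-K[1,2])/K[1,1]; th=np.hypot(x,y); d=np.array([x/th*np.sin(th),y/th*np.sin(th),np.cos(th)])
    T=np.array(w["T_tool_cam"]); r=R.from_euler('xyz',st["ee_rot"]); return r.apply(T[:3,3])+st["tool_pos"], r.apply(T[:3,:3]@d)
def wbp(w,st,u,v,z):
    o,d=wray(w,st,u,v); return o+d*(z-o[2])/d[2]
E
python3 - <<'E'
from h import *
s=arm.sense(); w=viewer.snapshot("wrist"); save(w,"w1"); print(s['tool_pos'],s['ee_rot'])
for l in ("cap","vial","stand","block"): print(l,[(np.round(d["at"]).tolist(),round(d["score"],2)) for d in recognise(l,w)])
E
```

```text
[ 518.16349931 -107.67388699  221.45948135] [ 3.14125332e+00 -7.72686236e-04  2.90063870e+00]
cap [([502.0, -47.0, 26.0], 0.82), ([533.0, -134.0, 98.0], 0.74), ([537.0, -233.0, 32.0], 0.62)]
vial [([523.0, 149.0, 112.0], 0.74), ([519.0, 134.0, 112.0], 0.68)]
stand [([448.0, -336.0, 6.0], 0.73)]
block [([517.0, -125.0, 31.0], 0.86)]
```

View pics/w1.png

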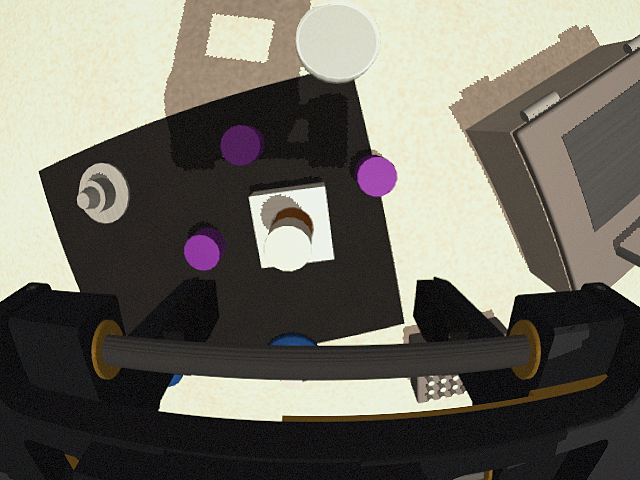

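The wrist view shows the white cap top at (288,248), the stand foot at (103,193) and the block at (291,225).

```bash
python3 - <<'E'
from h import *
s=arm.sense(); w=viewer.snapshot("wrist")
f=w['frame'].astype(int); m=((f.min(2)>205)).astype(np.uint8); m[:, :255]=0; m[:,320:]=0; m[:225]=0;m[275:]=0
n,l,st,c=cv2.connectedComponentsWithStats(m); print(st[1:],c[1:])
a=wbp(w,s,288,248,95)
print('cap',a,'stand',wbp(w,s,103,193,6))
y=s['ee_rot'][2]
for nm,g in (('cap',a),('mix',[535,-136])):
    d=np.array(g[:2])-s['tool_pos'][:2]; print(nm,np.cos(y)*d[0]+np.sin(y)*d[1], np.sin(y)*d[0]-np.cos(y)*d[1])
E
```

```text
[[ 255  225   65   45 2266]] [[286.5211827  246.62842012]]
cap [ 534.95152784 -134.84209794   95.        ] stand [ 447.13141175 -343.86762123    6.        ]
cap -22.78404354703497 -22.973865844278528
mix -23.105778244677726 -24.087227203901517
```

>>> {"name": "send_rows", "arguments": {
  "moves": [-0.023, -0.0235, 0.02, 0, 1, -0.023, -0.0235, 0.05, 0, 1, -0.023, -0.0235, 0.09, 0, 1, -0.023, -0.0235, 0.12, 0, 1, -0.023, -0.0235, 0.133, 0, 1, -0.023, -0.0235, 0.133, 0, 1, -0.023, -0.0235, 0.133, 0, 0.3, -0.023, -0.0235, 0.133, 0, 0.3, -0.023, -0.0235, 0.133, 0, 0.3, -0.023, -0.0235, 0.133, 0, 0.3, -0.023, -0.0235, 0.133, 0, 0.3, -0.023, -0.0235, 0.133, 0, 0.3],
  "squeeze": 8
}}

```text
time: 4.9
tool_pos: [535.3, -136.4, 88.7]
ee_rot: [-3.142, -0.0, 2.901]
force: [-0.4, 0.1, -0.5]
gripper_width: 30.2
grasp_force: 0.0
```

```bash
python3 - <<'E'
from h import *
s=arm.sense(); print(s['tool_pos'],s['gripper_width'],s['grasp_force'],s['force'])
w=viewer.snapshot("wrist"); t=viewer.snapshot("scene")
c=w['frame'][120:420,180:480]; d=t['frame'][220:320,205:305]
cv2.imwrite('pics/c3.png',np.hstack([cv2.resize(x,(400,400),interpolation=cv2.INTER_CUBIC) for x in(c,d)])[:,:,::-1])
E
```

```text
[ 535.27313602 -136.39602414   88.66497559] 30.207791388664628 0.0 [-0.43840507  0.10740747 -0.46761368]
```

View pics/c3.png

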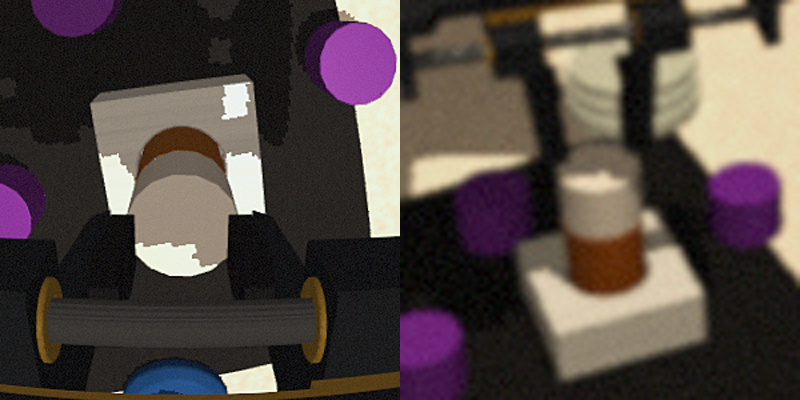

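The fingers show above the cap, not around it: the tip edge is at wrist v≈280 and the tips are near z≈98 in the scene view. The fingers closed to 30 mm on nothing, so I'll check the tip height by touch, in small steps.

>>> {"name": "send_rows", "arguments": {
  "moves": [0, 0, 0.001, 0, 0.3, 0, 0, 0.002, 0, 0.3, 0, 0, 0.003, 0, 0.3]
}}

```text
time: 5.38
tool_pos: [535.3, -136.4, 85.5]
ee_rot: [-3.142, -0.0, 2.901]
force: [0.6, 0.3, -0.3]
gripper_width: 26.3
grasp_force: 0.0
```

>>> {"name": "send_rows", "arguments": {
  "moves": [0, 0, 0.001, 0, 0.3, 0, 0, 0.002, 0, 0.3, 0, 0, 0.003, 0, 0.3]
}}

```text
time: 5.75
tool_pos: [535.3, -136.4, 82.6]
ee_rot: [-3.142, 0.0, 2.901]
force: [1.0, 0.2, 0.6]
gripper_width: 26.6
grasp_force: 0.0
```

>>> {"name": "send_rows", "arguments": {
  "moves": [0, 0, 0.001, 0, 0.3, 0, 0, 0.002, 0, 0.3, 0, 0, 0.003, 0, 0.3]
}}

```text
time: 6.12
tool_pos: [535.3, -136.4, 79.6]
ee_rot: [3.142, 0.0, 2.901]
force: [0.6, 0.1, -0.1]
gripper_width: 26.4
grasp_force: 0.0
```

```bash
python3 - <<'E'
from h import *
s=arm.sense(); print(s['joints'])
w=viewer.snapshot("wrist"); t=viewer.snapshot("scene")
c=w['frame'][180:380,180:450].copy(); d=t['frame'][150:310,170:350].copy()
for z in (66,95,110):
    q=pj(t,[535,-136,z]); print(z,q); 
cv2.imwrite('pics/c4.png',np.hstack([cv2.resize(x,(400,500),interpolation=cv2.INTER_CUBIC) for x in(c,d)])[:,:,::-1])
E
```

```text
[-4.63832001e-01  5.27797699e-01  1.50041483e+00  2.54425876e-05
  1.11337816e+00 -1.79387927e+00]
66 [254.69492722 273.16740947]
95 [253.51987018 261.41851506]
110 [252.89475955 255.16830032]
```

View pics/c4.png

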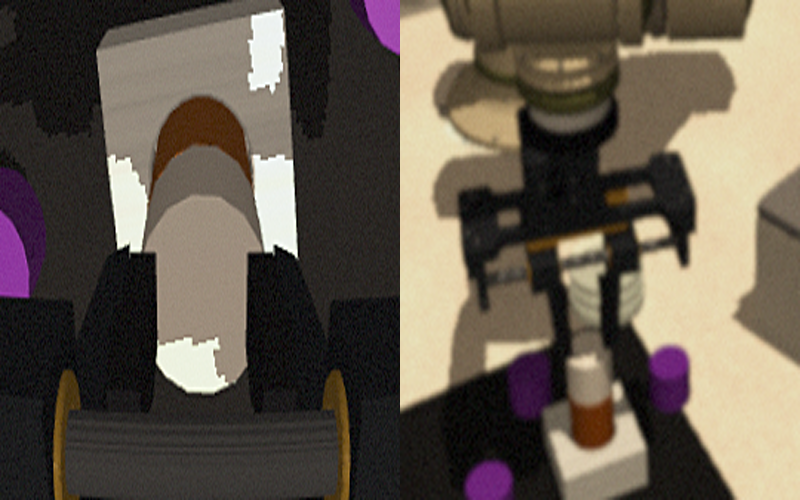

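The wrist crop shows the finger gap between u≈285 and 347 (62 px for 26.4 mm). That puts the tips about 17 mm behind the reported TCP rather than 22 mm ahead. I'll confirm by touch.

>>> {"name": "send_rows", "arguments": {
  "moves": [0, 0, 0.001, 0, 0.3, 0, 0, 0.002, 0, 0.3, 0, 0, 0.003, 0, 0.3]
}}

```text
time: 6.6
tool_pos: [536.0, -136.6, 78.2]
ee_rot: [-3.141, 0.003, 2.901]
force: [-2.5, 1.5, 18.5]
gripper_width: 26.5
grasp_force: 9.3
```

>>> {"name": "send_rows", "arguments": {
  "moves": [0, 0, -0.03, 0, 1, 0, 0, -0.03, 0, 1, 0, 0, -0.03, 0, 1, 0, 0, -0.03, 0, 1, 0, 0, -0.03, 0, 1, 0, 0, -0.03, 0, 1, 0, 0, -0.03, 0, 1]
}}

```text
time: 7.48
tool_pos: [535.3, -136.4, 106.5]
ee_rot: [3.142, -0.0, 2.901]
force: [0.3, -0.5, -0.5]
gripper_width: 88.5
grasp_force: 0.0
```

```bash
python3 - <<'E'
from h import *
s=arm.sense(); print(s['tool_pos'],s['gripper_width'],s['force'])
w=viewer.snapshot("wrist"); t=viewer.snapshot("scene")
for p in(t,w):
  for l in ("cap","vial"): print(l,[(np.round(d["at"]).tolist(),round(d["score"],2)) for d in recognise(l,p)])
save(w,'w2')
E
```

```text
[ 535.26096146 -136.38149136  106.5398516 ] 88.46926034022829 [ 0.26562395 -0.53046282 -0.47169728]
cap [([520.0, -48.0, 23.0], 0.67), ([548.0, -238.0, 31.0], 0.61), ([547.0, -138.0, 93.0], 0.57), ([554.0, -142.0, 52.0], 0.33)]
vial [([552.0, -140.0, 48.0], 0.6), ([715.0, -188.0, 14.0], 0.19)]
cap [([445.0, -162.0, 29.0], 0.92), ([532.0, -227.0, 30.0], 0.77), ([535.0, -134.0, 99.0], 0.67), ([506.0, -51.0, 26.0], 0.65), ([682.0, -175.0, 15.0], 0.21)]
vial [([521.0, -132.0, 50.0], 0.94)]
```

>>> {"name": "send_rows", "arguments": {
  "moves": [0, 0, 0.02, 0, 1, 0, 0, 0.04, 0, 1, 0, 0, 0.0555, 0, 1, 0, 0, 0.0555, 0, 1, 0, 0, 0.0555, 0, 0.3, 0, 0, 0.0555, 0, 0.3, 0, 0, 0.0555, 0, 0.3, 0, 0, 0.0555, 0, 0.3, 0, 0, 0.0555, 0, 0.3, 0, 0, 0.0555, 0, 0.3, 0, 0, 0.0555, 0, 0.3],
  "squeeze": 8
}}

```text
time: 9.15
tool_pos: [535.3, -136.4, 51.2]
ee_rot: [-3.142, 0.0, 2.901]
force: [0.3, 1.0, 1.4]
gripper_width: 39.9
grasp_force: 8.0
```

>>> {"name": "send_rows", "arguments": {
  "moves": [0, 0, -0.02, 0, 0.3, 0, 0, -0.045, 0, 0.3, 0, 0, -0.07, 0, 0.3, 0.009, -0.056, -0.07, 0, 0.3, 0.018, -0.11, -0.07, 0, 0.3, 0.027, -0.165, -0.07, 0, 0.3, 0.036, -0.21, -0.07, 0, 0.3, 0.0365, -0.2237, -0.07, 0, 0.3, 0.0365, -0.2237, -0.07, 0, 0.3, 0.0365, -0.2237, -0.07, 0, 0.3]
}}

```text
time: 10.4
tool_pos: [447.1, -343.6, 121.1]
ee_rot: [3.141, -0.0, 2.902]
force: [-0.3, 0.2, -0.4]
gripper_width: 40.4
grasp_force: 8.0
```

```bash
python3 - <<'E'
from h import *
s=arm.sense(); print(s['tool_pos'],s['gripper_width'],s['grasp_force'],s['joints'])
w=viewer.snapshot("wrist"); t=viewer.snapshot("scene")
for p in(t,w):
  for l in ("cap","vial","stand"): print(l,[(np.round(d["at"]).tolist(),round(d["score"],2)) for d in recognise(l,p)])
c=w['frame'][120:420,120:520]; d=t['frame'][180:330,90:290]
cv2.imwrite('pics/c5.png',np.hstack([cv2.resize(x,(400,300),interpolation=cv2.INTER_CUBIC) for x in(c,d)])[:,:,::-1])
E
```

```text
[ 447.09290332 -343.55074106  121.08716718] 40.40362317745828 8.000028455571737 [-8.65243443e-01  4.95541246e-01  1.41606819e+00  2.92822197e-04
  1.23051335e+00 -2.19684744e+00]
cap [([518.0, -49.0, 22.0], 0.82), ([457.0, -168.0, 27.0], 0.64), ([547.0, -236.0, 28.0], 0.61), ([459.0, -345.0, 160.0], 0.56)]
vial [([550.0, -140.0, 70.0], 0.92)]
stand [([459.0, -347.0, 10.0], 0.56)]
cap [([502.0, -58.0, 19.0], 0.97), ([442.0, -168.0, 29.0], 0.97), ([441.0, -341.0, 166.0], 0.6), ([523.0, -239.0, 23.0], 0.56)]
vial [([522.0, -146.0, 58.0], 0.77)]
stand [([440.0, -345.0, 4.0], 0.88)]
```

View pics/c5.png

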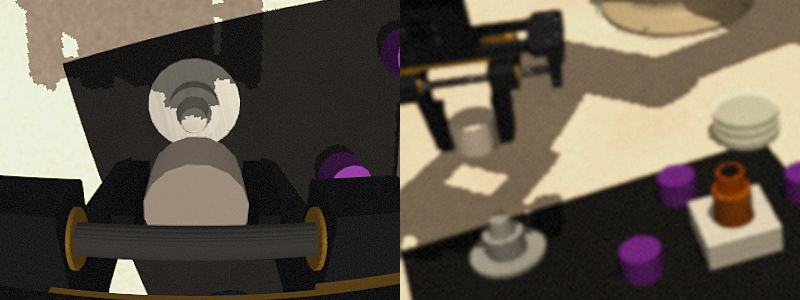

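The cap is held upright and the vial stands open in its block. In the wrist view the stand foot is at (314,224) and the post top at (315,244).

```bash
python3 - <<'E'
from h import *
s=arm.sense(); w=viewer.snapshot("wrist")
y=s['ee_rot'][2]
a=wbp(w,s,314,224,6); b=wbp(w,s,314.5,244,48); c=wbp(w,s,316,318,165)
print(a,b,c)
for g in (a,b,[446.5,-345]):
    d=np.array(g[:2])-s['tool_pos'][:2]; print(np.cos(y)*d[0]+np.sin(y)*d[1], np.sin(y)*d[0]-np.cos(y)*d[1])
E
```

```text
[ 445.54813127 -345.91930645    6.        ] [ 448.4358569  -346.04993731   48.        ] [ 439.93698578 -342.89621511  165.        ]
0.7546603074894076 -1.4702255892323648
-2.081120158153624 -0.9095359405573364
0.049052068689677195 -0.3507188069252584
```

>>> {"name": "send_rows", "arguments": {
  "moves": [-0.0005, -0.001, 0.03, 0, 0.3, -0.0005, -0.001, 0.055, 0, 0.3, -0.0005, -0.001, 0.077, 0, 0.3, -0.0005, -0.001, 0.083, 0, 0.3, -0.0005, -0.001, 0.089, 0, 0.3, -0.0005, -0.001, 0.095, 0, 0.3, -0.0005, -0.001, 0.1, 0, 0.3, -0.0005, -0.001, 0.103, 0, 0.3, -0.0005, -0.001, 0.104, 0, 0.3, -0.0005, -0.001, 0.104, 0, 0.3]
}}

```text
time: 12.1
tool_pos: [446.8, -346.1, 17.2]
ee_rot: [-3.142, 0.0, 2.901]
force: [-0.4, 0.1, -1.2]
gripper_width: 40.4
grasp_force: 8.0
```

Free of side force; go 2 mm further down, then release.

>>> {"name": "send_rows", "arguments": {
  "moves": [0, 0, 0.001, 0, 0.3, 0, 0, 0.0015, 0, 0.3, 0, 0, 0.002, 0, 0.3, 0, 0, 0.002, 0, 0.3]
}}

```text
time: 12.6
tool_pos: [446.9, -346.2, 16.1]
ee_rot: [-3.141, 0.001, 2.901]
force: [-2.6, 0.6, 8.1]
gripper_width: 40.1
grasp_force: 8.0
```

>>> {"name": "send_rows", "arguments": {
  "moves": [0, 0, 0, 0, 1, 0, 0, 0, 0, 1, 0, 0, 0, 0, 1, 0, 0, 0, 0, 1, 0, 0, 0, 0, 1, 0, 0, 0, 0, 1, 0, 0, 0, 0, 1]
}}

```text
time: 13.48
tool_pos: [446.7, -346.0, 15.2]
ee_rot: [-3.142, 0.0, 2.901]
force: [0.4, -0.4, 0.9]
gripper_width: 87.9
grasp_force: 0.0
```

>>> {"name": "send_rows", "arguments": {
  "moves": [0, 0, -0.04, 0, 1, 0, 0, -0.09, 0, 1, 0, 0, -0.15, 0, 1, 0, 0, -0.2, 0, 1, 0, 0, -0.2, 0, 1, 0, 0, -0.2, 0, 1]
}}

```text
time: 14.22
tool_pos: [446.4, -345.7, 214.2]
ee_rot: [3.141, -0.001, 2.901]
force: [0.8, 0.3, -1.0]
gripper_width: 88.1
grasp_force: 0.0
```

```bash
python3 - <<'E'
from h import *
s=arm.sense(); print(s['tool_pos'],s['ee_rot'],s['gripper_width'],s['force'],s['joints'])
w=viewer.snapshot("wrist"); t=viewer.snapshot("scene"); p=viewer.snapshot("top")
for q in(t,w,p):
  for l in ("cap","lid_bar"): print(l,[(np.round(d["at"]).tolist(),round(d["score"],2)) for d in recognise(l,q)])
c=w['frame'][120:420,120:520]; d=t['frame'][240:340,90:223]
cv2.imwrite('pics/c6.png',np.hstack([cv2.resize(x,(400,300),interpolation=cv2.INTER_CUBIC) for x in(c,d)])[:,:,::-1])
E
```

```text
[ 446.42303428 -345.65156724  214.18360601] [ 3.14067395e+00 -1.28871444e-03  2.90079139e+00] 88.12336929893391 [ 0.80490271  0.30471734 -0.97524388] [-8.68492653e-01  4.12363978e-01  1.26823415e+00 -1.33242722e-05
  1.46257713e+00 -2.19848567e+00]
cap [([455.0, -347.0, 60.0], 0.8), ([454.0, -168.0, 29.0], 0.79), ([550.0, -237.0, 28.0], 0.66), ([517.0, -49.0, 25.0], 0.62)]
lid_bar [([558.0, 190.0, 113.0], 0.97), ([587.0, 159.0, 109.0], 0.69)]
cap [([532.0, -241.0, 29.0], 0.75), ([440.0, -167.0, 31.0], 0.74), ([446.0, -346.0, 63.0], 0.7), ([504.0, -57.0, 26.0], 0.7)]
lid_bar []
cap [([537.0, -233.0, 27.0], 0.89), ([504.0, -42.0, 31.0], 0.8), ([443.0, -332.0, 48.0], 0.49)]
lid_bar [([526.0, 208.0, 110.0], 0.8)]
```

View pics/c6.png

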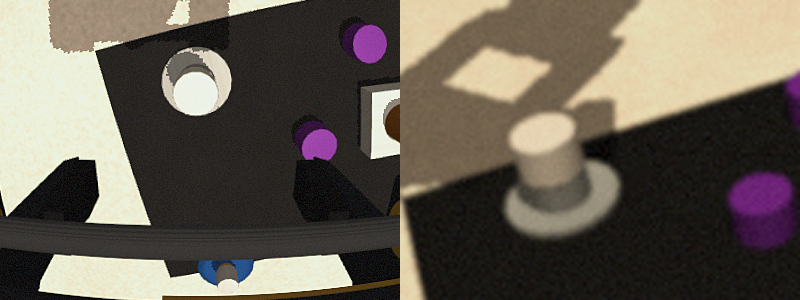

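The cap is seated, with the pedestal ring visible below its rim in the scene view at about (555,185). Next is the lid: hover over the bar with the jaws turned.

>>> {"name": "send_rows", "arguments": {
  "moves": [-0.0075, 0.599, 0, 0.15, 1, -0.0075, 0.599, 0, 0.3, 1, -0.0075, 0.599, 0, 0.45, 1, -0.0075, 0.599, 0, 0.6, 1, -0.0075, 0.599, 0, 0.75, 1, -0.0075, 0.599, 0, 0.9, 1, -0.0075, 0.599, 0, 1.0, 1, -0.0075, 0.599, 0, 1.0, 1, -0.0075, 0.599, 0, 1.0, 1, -0.0075, 0.599, 0, 1.0, 1, -0.0075, 0.599, 0, 1.0, 1, -0.0075, 0.599, 0, 1.0, 1]
}}

```text
time: 16.18
tool_pos: [596.7, 233.1, 215.0]
ee_rot: [-3.141, 0.0, 1.9]
force: [0.2, -0.3, -0.1]
gripper_width: 88.3
grasp_force: 0.0
```

```bash
python3 - <<'E'
from h import *
s=arm.sense(); w=viewer.snapshot("wrist"); save(w,"w3"); print(s['tool_pos'],s['ee_rot'],s['joints'])
print([(np.round(d["at"]).tolist(),round(d["score"],2)) for d in recognise("lid_bar",w)])
E
```

```text
[596.74500534 233.14091429 214.99891866] [-3.14106018e+00  2.61667181e-04  1.90045814e+00] [ 1.88149061e-01  5.48630002e-01  1.03130707e+00 -3.34165117e-04
  1.56214583e+00 -1.41509711e-01]
[([540.0, 241.0, 111.0], 0.91)]
```

View pics/w3.png

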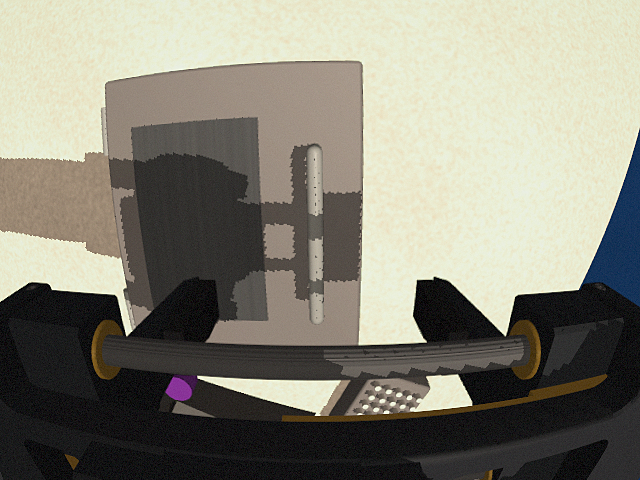

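The wrist view shows the bar from (315,146) to (317,322), upright between the fingers. The pads' line falls within it, and the lid's free edge is at u≈361.

```bash
python3 - <<'E'
from h import *
s=arm.sense(); w=viewer.snapshot("wrist"); y=s['ee_rot'][2]
a=wbp(w,s,315,146,153); b=wbp(w,s,317,322,153); print(a,b,np.linalg.norm(a-b))
m=(a+b)/2; v=a-b; print('mid',m,'yaw y-axis',np.arctan2(v[1],v[0])-np.pi/2)
d=(m-s['tool_pos'])[:2]; print(np.cos(y)*d[0]+np.sin(y)*d[1], np.sin(y)*d[0]-np.cos(y)*d[1])
for u,v_ in ((106,84),(361,62),(360,340)): print(wbp(w,s,u,v_,112))
E
```

```text
[575.41797712 291.26380835 153.        ] [614.87388906 179.58730701 153.        ] 118.44158872341707
mid [595.14593309 235.42555768 153.        ] yaw y-axis 0.33961646386071265
3.21427478375076 -0.7198488911245895
[402.26312206 290.93214256 112.        ]
[586.86874063 357.93304015 112.        ]
[662.73568921 152.00860593 112.        ]
```

>>> {"name": "send_rows", "arguments": {
  "moves": [0.003, -0.0007, 0.03, 0, 1, 0.003, -0.0007, 0.06, 0, 1, 0.003, -0.0007, 0.085, 0, 1, 0.003, -0.0007, 0.0975, 0, 1, 0.003, -0.0007, 0.0975, 0, 1, 0.003, -0.0007, 0.0975, 0, 0, 0.003, -0.0007, 0.0975, 0, 0, 0.003, -0.0007, 0.0975, 0, 0, 0.003, -0.0007, 0.0975, 0, 0, 0.003, -0.0007, 0.0975, 0, 0, 0.003, -0.0007, 0.0975, 0, 0, 0.003, -0.0007, 0.0975, 0, 0],
  "squeeze": 20
}}

```text
time: 17.82
tool_pos: [595.2, 236.5, 117.6]
ee_rot: [-3.142, 0.0, 1.901]
force: [0.3, 0.4, 0.0]
gripper_width: 20.5
grasp_force: 0.0
```

>>> {"name": "send_rows", "arguments": {
  "moves": [0, 0, 0, 0, 0, 0, 0, 0, 0, 0, 0, 0, 0, 0, 0, 0, 0, 0, 0, 0]
}}

```text
time: 18.32
tool_pos: [595.2, 236.5, 117.6]
ee_rot: [-3.141, -0.0, 1.901]
force: [-1.1, -0.7, 0.7]
gripper_width: 8.6
grasp_force: 19.7
```

>>> {"name": "send_rows", "arguments": {
  "moves": [0, -0.0024, -0.0072, 0, 0, 0, -0.0052, -0.0142, 0, 0, 0, -0.0082, -0.0211, 0, 0, 0, -0.0115, -0.0279, 0, 0, 0, -0.0115, -0.0279, 0, 0]
}}

```text
time: 18.95
tool_pos: [584.0, 232.6, 146.1]
ee_rot: [-3.142, 0.0, 1.901]
force: [0.7, -0.5, -3.3]
gripper_width: 8.2
grasp_force: 20.2
```

```bash
python3 - <<'E'
from h import *
s=arm.sense(); print(s['tool_pos'],s['gripper_width'],s['grasp_force'],s['force'],s['ft_torque'])
for n in("scene","wrist"):
  q=viewer.snapshot(n); save(q,n+'_l'); 
  for l in("lid_bar","lid"): print([(np.round(d["at"]).tolist(),round(d["score"],2)) for d in recognise(l,q)])
E
```

```text
[584.01156631 232.59513745 146.05086312] 8.225627171298093 20.219931453466415 [ 0.71602411 -0.47819557 -3.29035875] [-0.20560121 -0.0686277   0.12131123]
[([564.0, 181.0, 135.0], 0.65)]
[([561.0, 183.0, 131.0], 0.64)]
[([534.0, 271.0, 134.0], 0.9)]
[([537.0, 271.0, 138.0], 0.57)]
```

>>> {"name": "send_rows", "arguments": {
  "moves": [0, -0.0037, -0.0066, 0, 0, 0, -0.0076, -0.013, 0, 0, 0, -0.0118, -0.0193, 0, 0, 0, -0.0162, -0.0254, 0, 0, 0, -0.0209, -0.0313, 0, 0, 0, -0.0259, -0.037, 0, 0, 0, -0.0311, -0.0424, 0, 0, 0, -0.0366, -0.0476, 0, 0, 0, -0.0423, -0.0526, 0, 0, 0, -0.0482, -0.0573, 0, 0, 0, -0.0543, -0.0618, 0, 0, 0, -0.0605, -0.066, 0, 0]
}}

```text
time: 20.75
tool_pos: [526.6, 212.9, 211.7]
ee_rot: [-3.141, 0.0, 1.901]
force: [-0.4, -3.6, -6.5]
gripper_width: 8.3
grasp_force: 20.6
```

>>> {"name": "send_rows", "arguments": {
  "moves": [0, -0.0065, -0.0039, 0, 0, 0, -0.0131, -0.0075, 0, 0, 0, -0.0131, -0.0075, 0, 0, 0, -0.0131, -0.0075, 0, 0, 0, -0.0131, -0.0075, 0, 0, 0, -0.0131, -0.0075, 0, 0, 0, -0.0131, -0.0075, 0, 0, 0, -0.0131, -0.0075, 0, 0]
}}

```text
time: 21.75
tool_pos: [514.7, 208.9, 219.0]
ee_rot: [-3.142, 0.0, 1.901]
force: [1.4, -5.5, -7.1]
gripper_width: 8.3
grasp_force: 20.5
```

```bash
python3 - <<'E'
from h import *
s=arm.sense(); print(s['tool_pos'],s['gripper_width'],s['grasp_force'],s['force'],s['ft_torque'])
b=np.array(s['tool_pos'])-[0,0,-34.6]; h=np.array([440.6,181,100.]) 
for n in("scene","top","wrist"):
  q=viewer.snapshot(n); save(q,n+'_e')
  for l in("lid_bar","lid","cap"): print(n,l,[(np.round(d["at"]).tolist(),round(d["score"],2)) for d in recognise(l,q)])
e=cv2.imread('pics/scene_e.png')[120:300,300:500]; cv2.imwrite('pics/e.png',cv2.resize(e,(800,600)[:2]))
m=b-h; print(m, np.degrees(np.arctan2(m[2],np.hypot(m[0],m[1])))-17.5)
E
```

```text
[514.74215199 208.9044798  218.98068817] 8.300976214352092 20.51200859248638 [ 1.39268185 -5.47174095 -7.13271575] [-0.69035536 -0.12435233  0.02969714]
scene lid_bar [([552.0, 154.0, 241.0], 0.68)]
scene lid [([550.0, 158.0, 240.0], 0.58)]
scene cap [([454.0, -168.0, 23.0], 0.91), ([517.0, -47.0, 22.0], 0.89), ([547.0, -234.0, 32.0], 0.75), ([459.0, -345.0, 60.0], 0.61)]
top lid_bar [([516.0, 148.0, 181.0], 0.71)]
top lid [([513.0, 152.0, 183.0], 0.76)]
top cap [([442.0, -161.0, 26.0], 0.9), ([503.0, -41.0, 30.0], 0.85), ([445.0, -349.0, 56.0], 0.84), ([538.0, -234.0, 28.0], 0.59)]
wrist lid_bar [([505.0, 263.0, 217.0], 0.95)]
wrist lid [([510.0, 264.0, 222.0], 0.84)]
wrist cap []
[ 74.14215199  27.9044798  153.58068817] 45.21457528314681
```

View pics/e.png

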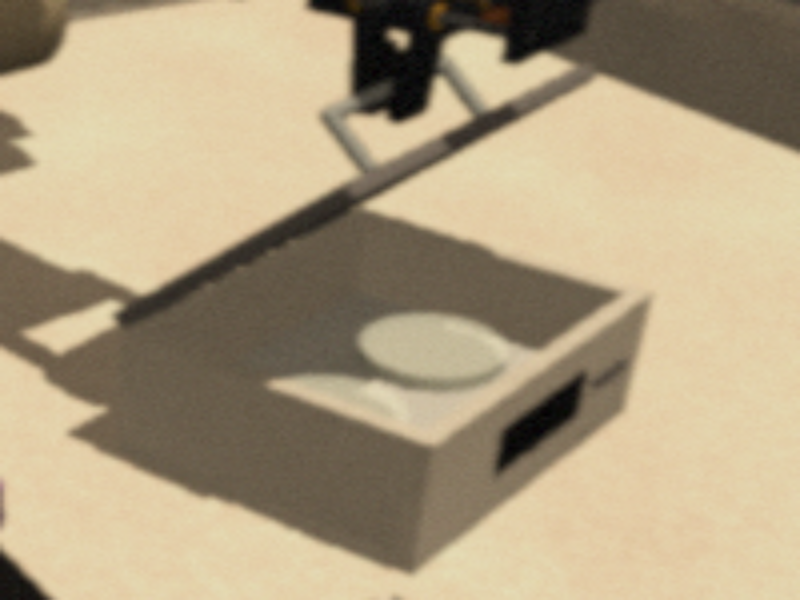

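The view shows the lid raised to about 45°, with the bar held between the fingers at about (390,95). The networks still see the cap on the stand, and the grip holds steady at 20 N.

```bash
python3 -c "
from h import *
print(arm.close_job())"
```

```text
the job is handed in; nothing more can be done
None
```

I handed the job in with the cap seated on the stand's post, the vial standing in its block, and the lid held by its bar at about 45° (20 N grip); the hand-in returned no verdict, and I did not measure the bystanders again after the start.

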